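# Snap the axle clip home on the trolley wheel with the fork

### The arm

A 7-joint arm with a two-finger parallel gripper is mounted at the origin on the work surface. World frame = base frame: x ahead of the robot, y to its left, z up, the work surface at z = 0. Lengths are in m, angles in rad, forces in N, time in s.
With the tool pointing down it reaches from about 0.35 to 0.9 m from the base axis. Payload 8.1 kg.
Tool frame: the origin (TCP) lies midway between the tips of the shut fingers; the grasp point (between the pads) lies 19 mm behind it; z points along the fingers, y is the line along which they close (so a half turn about z gives the same grasp; the last joint's range is limited). The gripper opens to 92 mm and grips with 3 to 60 N. Pads are 19 mm wide; open, the fingers measure 130 mm over their backs; the gripper's body (75 mm by 190 mm) begins 47 mm behind the grasp point.
Start: joints at [1.243, 0.434, 0.025, 1.573, -0.012, 1.134, -0.075], TCP at [0.139, -0.609, 0.227] pointing down, gripper open.
Joint ranges: [-2.62, 2.62], [-0.44, 2.09], [-1.27, 1.32], [0.08, 2.57], [-1.32, 4.46], [0.12, 2], [-2.74, 2.74]. Speed limits (rad/s): [2.22, 2.22, 3.01, 3.01, 3.14, 3.14, 3.14].

### API

Orientations are given as a rotation vector (axis times angle).
In Python, from cell import arm gives the robot as it stands.
- The arm moves only by the tool carry_out, never from a script. Its arguments are lists of equal length, an entry for each row: "claw": the finger opening in cm, from 0 to 9.18; "delta_pos": the shift along the tool's x, y, z in cm, a list of three; "angular": the turn, a rotation vector about the tool's x, y, z in rad, a list of three. In form: {"claw": [claw, ...], "delta_pos": [[dx, dy, dz], ...], "angular": [[ax, ay, az], ...]}. A call has 1 to 20 rows; each row shifts and turns the commanded pose from where the row before left it, along the tool's axes as they then stand; what a row does not reach is not made up. A row lasts 1/10 s, in which the tool goes at most 50 mm and 8.59 degrees, less where a joint would pass 70% of its speed; a pose out of reach is approached as far as the arm can. A call with a gripper value outside its range is refused whole. The fingers move at their own pace and stop on an object; "force" is the grip in N (left out, the last holds). Time passes only in rows, so rows that do not move let the fingers close. It gives the time, the measured TCP pose, the force, the opening and the grip force at its end, in the units of the state.
- arm.observe(): the state, without advancing time (a new reading comes with each control period).
- arm.get_image(name): name is "side" or "top"; returns a dict with "frame" (420x560x3 uint8, red, green, blue), "mtx" (3x3 intrinsics, pixels), "dist" ([k1, k2, p1, p2, k3] as OpenCV has them; the pictures are not rectified), "T" (4x4, takes a point from camera to world coordinates). Camera axes: x right, y down, z forward; pixel columns grow to the right and rows downward; lengths in m; the calibration is good to about 2 mm. A picture is of the moment at which its call begins. There is no depth.
- arm.sign_off(): hands the job in; it is judged then, once.
Trained networks look in a picture, given as the dict that the camera call returned (one of the last four; its "shot" number tells which), for a name from the list of things; names that differ only in an ending like _2 or _b are one class to them, and where a whole thing is asked for, a point or a joint stands for the part that bears it (a point fixed in the world has none). Each returns a list of dicts, best first, with "conf" (0 to 1); they miss things now and then, are a little off and sometimes report something else, mostly with a low value. They report only what shows in the picture. A call takes as long as a camera call. They do not tell look-alikes from the thing itself.
- arm.look_for(label, picture): "centre" ([column, row] as shares, 0 to 1, of the picture: columns of its width, rows of its height, amid what is visible of it).
- arm.trace(label, picture): "region" (420x560 bool, what is visible of it) and "centre" ([column, row] as shares, 0 to 1, of the picture: columns of its width, rows of its height, amid what is visible of it).
- arm.place_of(label, picture): "centre" ([column, row] as shares, 0 to 1, of the picture: columns of its width, rows of its height: a listed point, or the origin of a listed thing).
The state is a dict: "clock": time; "joints": joint angles; "dq": joint speeds; "joint_efforts": joint torques, N m; "position": TCP position; "ee_rot": TCP orientation; "force": force on the tool from outside, world axes, zero at the start; "ft_torque": the same for the moment, N m; "width": opening from 0.0 (shut) to 1.0 (fully open); "gripper_force": force on a finger pad.
Only numpy, scipy, OpenCV 4.12 (cv2) and the standard library are available. Lean on these libraries where they do the work, as an engineer would, in place of code of your own. Each camera call takes 0.05 s, during which the arm holds its last target. There are 200 camera calls.

### The job

Pick up the fork tool by its wooden handle and with its two prongs push the split clip that lies on the upturned trolley wheel sideways into the axle's groove until it snaps fully home. Push gently: stop as soon as it is home, never more than 17 N on the clip or wheel, and never touch the clip with the fingers or knock it off the wheel. Then lay the fork flat on the worktop as it lay, clear of the wheel, let go, and leave the other things where they are.

Things in the scene. Friction and masses are not known exactly. Their poses are not given: they have to be found in the camera images.
- wheel: Trolley wheel on its upturned, rigidly held foot (does not move or spin). Black tyre 120 mm across with grey flat face, on a round steel foot 150 mm across and 12 mm high; flat wheel face 50 mm above the worktop. Origin: on the axle's line at worktop height, z up; its x axis points roughly the way the clip has to be pushed.
- axle (a point): Centre of the axle's groove, on the wheel face (50 mm above the worktop). The upright steel axle has a groove 18 mm across and 9.5 mm high directly on the wheel face, and above it a 27 mm wide collar 8 mm high (top 67.5 mm above the worktop).
- clip: Split steel spring clip lying flat on the wheel face, mouth towards the axle, 40 mm wide, 7 mm thick; starts 24 to 34 mm short of home. Origin: on its underside, at the point that coincides with point axle when home; x points out of the mouth (the push direction, within about 0.35 rad of the line to the axle), z up.
- clip_mouth (a point): Midway between the two sprung nose tips of the clip's mouth, 6.5 mm ahead of the clip's origin; tips 14 mm apart. The clip slides freely until they meet the axle, 13 mm before home; then about 7 to 13 N (varies) spreads them, the force falls as it snaps over, and it stops dead against the axle when home. More than 17 N bends it.
- clip_rear (a point): Middle of the clip's straight rear edge, 17.3 mm behind the clip's origin, on the underside: two shoulders to push on, from 6 to 20 mm either side; between them a tail 12 mm wide sticks out 10 mm farther back.
- fork: Fork tool lying flat on the worktop, about 120 g: oak block handle 70 long (x), 26 wide (y), 30 mm high (z), with a flat steel two-pronged blade out of its +x end. Origin: centre of the handle's underside; grip the handle above it. The blade is 5 mm thick, its mid-plane 22 mm above the handle's underside.
- fork_grip (a point): In the handle at blade height, 22 mm above its underside. The prong ends lie 85 to 121 mm ahead of it: the blade is clamped at a different reach each time, which is not reported, and stays there. Prongs 22 mm long, 6.5 mm wide, centred 14.75 mm either side of the middle; the 23 mm between them clears the clip's tail.
- screwdriver: ordinary screwdriver lying on the worktop, a bystander; origin under its middle
- spare_clip: a larger clip (60 mm wide) lying on the worktop, too big for this axle, a bystander
- tray: divided metal parts tray 90 x 140 x 30 mm, a bystander
- mug: white mug, 90 mm high, a bystander
- spare_wheel: second wheel without axle, 120 mm across, 38 mm high, lying flat, a bystander
- bottle: white bottle, 150 mm high, a bystander
- jar: glass jar, 90 mm high, a bystander
Not all that is in view belongs to the job. Several things look just like the wheel: the one meant starts farthest from the robot's base.

How it is judged:
By the outcome, as a careful person would: the job done as asked, in the order asked, and still so for the second after the job is handed in, with the robot touching nothing.
It also fails if it takes over 59 s, if anything falls off the work surface, if the arm or the gripper's body presses on something with over 40 N, if the wrist force passes 120 N, or if a joint passes its speed limit or range.

## Working session

There is one attempt and no reset: what is moved stays moved. The work goes in short steps, Python scripts to look and compute and a tool call to move; the robot and the scene stay as the last step left them, time stands still between calls to the robot, and variables do not carry over. Pictures are saved under pics/ and viewed, at most 10 in all, crops included, and the job is handed in when it is done.

Besides the shell and the picture viewer there is one more tool, called by a JSON object that holds its "op" and its "data". carry_out: Moves the arm, as the interface text tells. Its arguments: {"type":"object","properties":{"claw":{"type":"array","items":{"type":"number"}},"delta_pos":{"type":"array","items":{"type":"array","items":{"type":"number"}}},"angular":{"type":"array","items":{"type":"array","items":{"type":"number"}}},"force":{"type":"number"}},"required":["claw","delta_pos","angular"]}

```bash
mkdir -p pics; ls
cat > h.py <<'E'
import numpy as np, cv2
from scipy.spatial.transform import Rotation as R
from cell import arm
W,H=560,420
def save(im,n,box=None,s=1):
    f=im["frame"][:,:,::-1]
    if box: f=f[box[1]:box[3],box[0]:box[2]]
    cv2.imwrite("pics/"+n,cv2.resize(np.ascontiguousarray(f),None,fx=s,fy=s,interpolation=cv2.INTER_CUBIC))
def ray(im,px):
    p=cv2.undistortPoints(np.array([[px]],float),np.array(im["mtx"],float),np.array(im["dist"],float))[0,0]
    T=np.array(im["T"]); d=T[:3,:3]@np.array([p[0],p[1],1]); return T[:3,3],d/np.linalg.norm(d)
def at(im,px,z):
    o,d=ray(im,px); return o+d*(z-o[2])/d[2]
def tri(a,pa,b,pb):
    o1,d1=ray(a,pa);o2,d2=ray(b,pb)
    s=np.linalg.lstsq(np.c_[d1,-d2],o2-o1,rcond=None)[0]
    x,y=o1+s[0]*d1,o2+s[1]*d2
    return (x+y)/2,np.linalg.norm(x-y)
def proj(im,X):
    T=np.linalg.inv(np.array(im["T"])); 
    return cv2.projectPoints(np.array(X,float).reshape(-1,3),cv2.Rodrigues(T[:3,:3])[0],T[:3,3],np.array(im["mtx"],float),np.array(im["dist"],float))[0].reshape(-1,2)
def px(c): return np.array([c[0]*W,c[1]*H])
E
python3 - <<'E'
from h import *
a=arm.get_image("top");b=arm.get_image("side")
save(a,"top0.png",s=1.4);save(b,"side0.png",s=1.4)
np.set_printoptions(precision=3,suppress=True)
print(np.array(a["T"]),np.array(b["T"]))
for n in ["wheel","axle","clip","clip_mouth","clip_rear","fork","fork_grip","spare_wheel","spare_clip","screwdriver"]:
    for nm,im,z in(("top",a,0),("side",b,0)):
        for d in arm.place_of(n,im): 
            p=px(d["centre"]); zz={"wheel":0,"axle":.05,"clip":.05,"clip_mouth":.05,"clip_rear":.05,"fork_grip":.022}.get(n,0)
            print(n,nm,p.round(1),round(d["conf"],2),at(im,p,zz).round(3))
print(arm.observe())
E
```

```text
pics
[[ 0.012 -0.989  0.144  0.401]
 [-1.    -0.011  0.007 -0.011]
 [-0.005 -0.144 -0.99   1.205]
 [ 0.     0.     0.     1.   ]] [[-0.996 -0.057  0.075  0.487]
 [-0.095  0.588 -0.803  1.041]
 [ 0.001 -0.807 -0.591  0.842]
 [ 0.     0.     0.     1.   ]]
wheel top [295.6 253.5] 0.88 [ 0.463 -0.079  0.   ]
wheel top [243.6 178.3] 0.76 [0.667 0.064 0.   ]
wheel top [210.5 302.2] 0.76 [0.332 0.145 0.   ]
wheel side [321.8 216.7] 0.76 [ 0.47  -0.075  0.   ]
wheel side [373.  276.5] 0.6 [0.338 0.156 0.   ]
wheel side [244.4 242.2] 0.56 [0.672 0.057 0.   ]
axle top [246.  176.1] 0.97 [0.662 0.055 0.05 ]
axle top [298.4 247.5] 0.92 [ 0.476 -0.083  0.05 ]
axle top [159.8 144.5] 0.74 [0.745 0.286 0.05 ]
axle top [211.4 301.5] 0.65 [0.337 0.136 0.05 ]
axle top [374.8 230.3] 0.35 [ 0.522 -0.28   0.05 ]
axle side [246.5 228.1] 0.9 [0.664 0.059 0.05 ]
axle side [322.7 199.7] 0.81 [ 0.471 -0.088  0.05 ]
axle side [372.9 254.6] 0.61 [0.343 0.132 0.05 ]
axle side [205.8 223.2] 0.4 [0.774 0.049 0.05 ]
clip top [239.1 182.8] 0.43 [0.644 0.073 0.05 ]
clip top [173.4 232.6] 0.21 [0.511 0.24  0.05 ]
clip
[... 909 characters left out ...]
pare_clip top [276.5 134.3] 0.77 [ 0.793 -0.025  0.   ]
spare_clip side [206.7 220.4] 0.64 [ 0.792 -0.027 -0.   ]
screwdriver top [172.3 231.9] 0.76 [0.517 0.254 0.   ]
screwdriver side [296.3 302.2] 0.7 [0.52  0.258 0.   ]
{'clock': 1.1, 'joints': array([ 1.243,  0.435,  0.025,  1.573, -0.012,  1.134, -0.075]), 'dq': array([-0.001, -0.002, -0.002,  0.001,  0.001,  0.   ,  0.   ]), 'joint_efforts': array([  0.002, -66.767,   0.985, -31.481,  -0.061,   0.033,  -0.   ]), 'position': array([ 0.139, -0.609,  0.227]), 'ee_rot': array([-3.122, -0.352,  0.   ]), 'force': array([ 0.541, -0.09 , -0.475]), 'ft_torque': array([ 0.058, -0.003, -0.046]), 'gripper_force': 0.0, 'width': 0.9978054793635172}
```

View pics/top0.png

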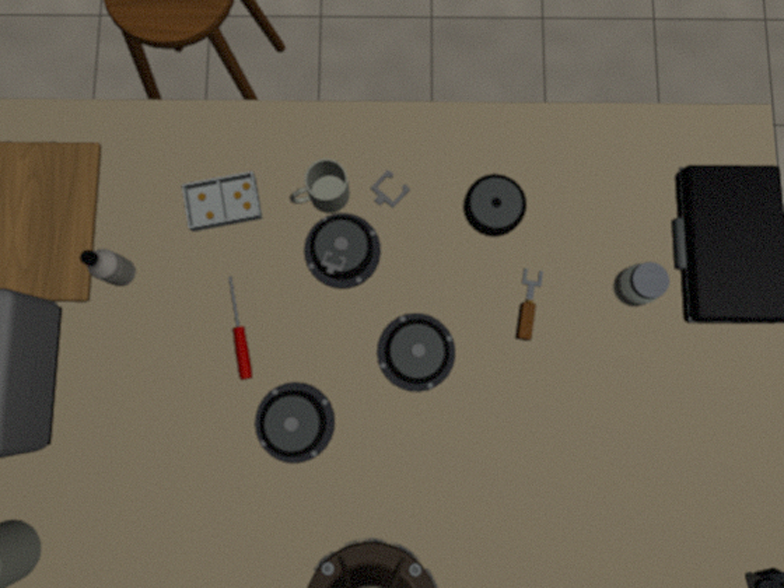

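View pics/side0.png

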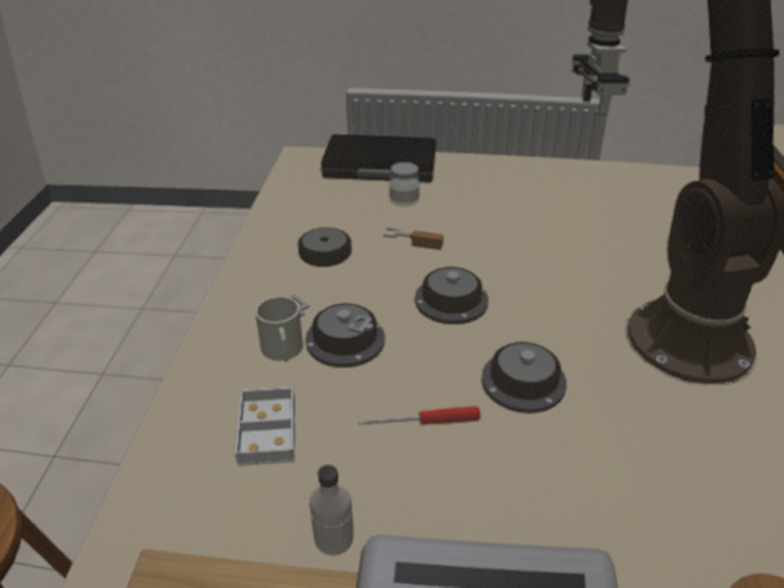

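The wheel look-alikes in the top view are (244,174) with the clip, (298,250) and (209,302). I choose the first: it is farthest from the base and it carries the clip. The clip is at (238,187), and the spare clip at (278,135) is on the table. The fork has its handle at (375,229) and its prongs at (380,199). Next, one close crop plus mask measurements.

```bash
cat > m.py <<'E'
from h import *
np.set_printoptions(precision=4,suppress=True)
a=arm.get_image("top");b=arm.get_image("side")
def crop(im,x,y,r,s): 
    return cv2.resize(np.ascontiguousarray(im["frame"][y-r:y+r,x-r:x+r,::-1]),(s,s),interpolation=cv2.INTER_CUBIC)
m=np.hstack([crop(a,240,180,25,390),crop(b,250,232,25,390)])
m=np.clip(m.astype(float)*1.6,0,255).astype(np.uint8)
cv2.imwrite("pics/c1.png",m)
# fork handle: brown mask
def handle(im,c,r=30):
    f=cv2.cvtColor(im["frame"],cv2.COLOR_RGB2HSV).astype(int)
    x,y=c; sub=f[y-r:y+r,x-r:x+r]
    k=((sub[...,1]>130)&(sub[...,2]>35)).astype(np.uint8)
    n,l,st,ce=cv2.connectedComponentsWithStats(k); i=1+st[1:,4].argmax()
    ys,xs=np.where(l==i); P=np.c_[xs+x-r,ys+y-r].astype(float)
    return P
for nm,im,c,z in(("top",a,(375,229),.03),("side",b,(305,171),.03)):
    P=handle(im,c); q=np.array([at(im,p,z)[:2] for p in P]); r=cv2.minAreaRect(q.astype(np.float32)*1000)
    mu=P.mean(0); w,v=np.linalg.eigh(np.cov(q.T)); print(nm,len(P),mu,q.mean(0),"rect",r,"dir",v[:,1])
    if nm=="top": ma=mu
    else: mb=mu
print("tri handle",tri(a,ma,b,mb))
for n in ["axle","clip_mouth","clip_rear","clip","fork_grip","fork"]:
  for nm,im in(("top",a),("side",b)):
    print(n,nm,[(px(d["centre"]).round(1).tolist(),round(d["conf"],2)) for d in arm.place_of(n,im)])
print("tri axle",tri(a,(246,176.1),b,(246.5,228.1)))
E
python3 m.py
```

```text
top 248 [375.5645 228.4355] [ 0.5296 -0.2866] rect ((530.2094116210938, -286.07861328125), (25.673471450805664, 72.39029693603516), 81.11819458007812) dir [-0.9856  0.1689]
side 6 [299.1667 167.5   ] [ 0.5484 -0.2863] rect ((547.54052734375, -285.6819763183594), (7.597867012023926, 15.050323486328125), 42.49713897705078) dir [-0.71    0.7042]
tri handle (array([ 0.5392, -0.2876,  0.028 ]), np.float64(0.018776304512782095))
axle top [([245.1, 174.2], 0.8), ([205.0, 301.3], 0.71), ([297.8, 246.9], 0.68)]
axle side [([324.2, 202.2], 0.92), ([247.2, 230.7], 0.83), ([373.5, 258.1], 0.64), ([285.6, 141.7], 0.56), ([234.2, 179.7], 0.41)]
clip_mouth top [([238.0, 182.7], 0.5)]
clip_mouth side [([252.2, 231.8], 0.6)]
clip_rear top [([240.4, 189.9], 0.58), ([243.5, 174.9], 0.39)]
clip_rear side [([263.0, 234.4], 0.52)]
clip top [([238.4, 183.5], 0.49)]
clip side [([259.3, 231.2], 0.49)]
fork_grip top [([375.2, 229.6], 0.91), ([238.4, 183.2], 0.33)]
fork_grip side [([304.8, 168.9], 0.93), ([298.2, 302.5], 0.41)]
fork top [([374.5, 230.1], 0.98)]
fork side [([305.3, 174.4], 0.78)]
tri axle (array([0.6635, 0.0553, 0.0471]), np.float64(0.0022637668796025062))
```

View pics/c1.png

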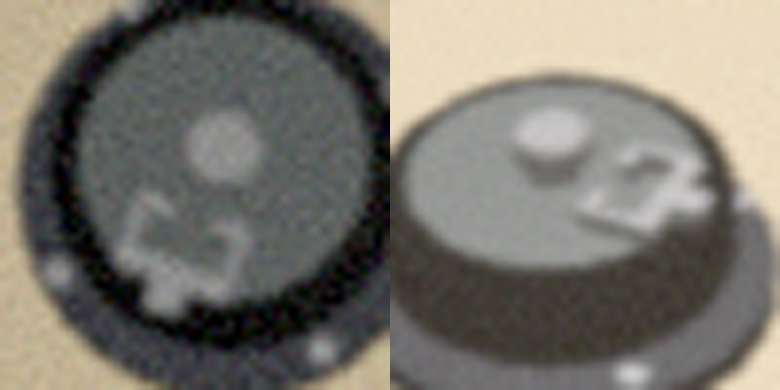

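Crop c1 confirms the choice. In the top view the collar is at about (243.7,173.8), and the clip lies lower left with its mouth towards the axle and its tail at (236,193). Next I'll fit the clip pose and the collar in each view, and segment the fork.

```bash
cat > fit.py <<'E'
from h import *
from scipy.optimize import minimize, differential_evolution
np.set_printoptions(precision=4,suppress=True)
def boxpts(x0,x1,y0,y1,s=.0008):
    g=np.meshgrid(np.arange(x0,x1+1e-9,s),np.arange(y0,y1+1e-9,s)); return np.c_[g[0].ravel(),g[1].ravel()]
def samp(g,uv):
    return cv2.remap(g,uv[:,0].astype(np.float32).reshape(-1,1),uv[:,1].astype(np.float32).reshape(-1,1),cv2.INTER_LINEAR,borderMode=cv2.BORDER_REPLICATE).ravel()
def gray(im): return im["frame"].astype(np.float32).mean(2)
G=boxpts(-.033,.012,-.026,.026)
x,y=G[:,0]*1e3,abs(G[:,1])*1e3
CL=((x>-17.3)&(x<-10)&(y<20))|((x>-27.3)&(x<=-17.3)&(y<6))|((x>=-10)&(x<6)&(y>15)&(y<20))|((x>0)&(x<6.5)&(y>8)&(y<20))
def pose(P,p): c,s=np.cos(p[2]),np.sin(p[2]); return P@np.array([[c,s],[-s,c]])+p[:2]
def score(im,g,P,M,p,z):
    q=pose(P,p); v=samp(g,proj(im,np.c_[q,np.full(len(q),z)])); m=cv2.GaussianBlur(M.astype(np.float32).reshape(1,-1),(1,1),0).ravel()
    return np.corrcoef(v,m)[0,1]
def fit(ims,P,M,p0,z,r=(.008,.008,.4)):
    gs=[gray(i) for i in ims]
    f=lambda p:-sum(score(i,g,P,M,p,z) for i,g in zip(ims,gs))
    b=[(a-d,a+d) for a,d in zip(p0,r)]
    o=differential_evolution(f,b,seed=0,popsize=10,maxiter=40,tol=1e-6); return o.x,-o.fun
D=boxpts(-.019,.019,-.019,.019); DM=np.hypot(*D.T)<.0135
def rel(o,a):
    c,s=np.cos(o[2]),np.sin(o[2]); d=a[:2]-o[:2]; return np.array([d@[c,s],d@[-s,c]])*1e3
if __name__=="__main__":
    a=arm.get_image("top");b=arm.get_image("side")
    for nm,ims in(("top",[a]),("side",[b]),("both",[a,b])):
        ax,s1=fit(ims,D,DM,(.663,.056,0),.0675,(.01,.01,.001))
        cl,s2=fit(ims,G,CL,(.640,.065,-.28),.057,(.015,.015,.5))
        print(nm,"axle",ax[:2],round(s1,2),"clip",cl,round(s2,2),"axle in clip frame mm",rel(cl,ax))
    # fork
    H=boxpts(-.045,.045,-.021,.021); HM=(abs(H[:,0])<.035)&(abs(H[:,1])<.013)
    for nm,im in(("top",a),("side",b)):
        f=im["frame"].astype(np.float32); sat=f[...,0]-f[...,2]; br=f.mean(2)
        fake=dict(im); fr=np.repeat((sat/(br+1))[...,None]*255,3,2); fake["frame"]=fr
        z=.03
        h,s=fit([fake],H,HM,(.530,-.287,-.17),z,(.012,.012,.3)); print(nm,"handle",h,round(s,2))
        u=np.arange(.03,.14,.004); L=np.arange(-.024,.0245,.004)
        q=np.array([[(k,l) for l in L] for k in u]).reshape(-1,2); q=pose(q,h)
        v=samp(sat,proj(im,np.c_[q,np.full(len(q),.0245)])).reshape(len(u),-1)
        print(np.c_[u*1e3,v].astype(int))
    print(arm.observe()["clock"])
E
python3 fit.py
```

```text
top axle [0.665  0.0609] 0.9 clip [ 0.6385  0.0733 -0.3191] 0.61 axle in clip frame mm [29.0345 -3.4024]
side axle [0.6664 0.0595] 0.84 clip [ 0.6406  0.071  -0.3379] 0.57 axle in clip frame mm [28.1676 -2.3251]
both axle [0.6656 0.0602] 1.72 clip [ 0.6396  0.0722 -0.3219] 1.14 axle in clip frame mm [28.4194 -3.1513]
top handle [ 0.5297 -0.2863 -0.1648] 0.92
[[ 30  26  29  34  53  59  54  56  60  45  19  26  29  29]
 [ 34  29  28  31  44  56  58  55  49  34  24  29  28  29]
 [ 38  31  30  29  30  49  52  43  31  27  29  30  29  30]
 [ 42  29  29  27  29  22  12   4  13  26  31  27  29  30]
 [ 46  28  30  29  25  10  -5  -6   6  28  28  30  30  30]
 [ 50  28  29  30  28  13  -6  -8   6  25  30  29  29  30]
 [ 54  29  28  29  28  14  -3  -4   6  24  28  28  29  28]
 [ 58  29  30  32  27  12  -4  -8   7  27  29  30  31  30]
 [ 62  28  31  31  28  13  -4  -7   6  26  31  28  29  31]
 [ 66  30  29  28  27  13  -3  -5   5  24  26  26  30  28]
 [ 70  29  18   6   5   1  -4  -6  -3   3   1  14  27  29]
 [ 74  29  14  -5  -4  -2  -4  -2  -2  -2  -3   7  26  30]
 [ 78  28  14  -2   6  17  15  
[... 1913 characters left out ...]
8  11  17  24  25  22  14   8   9  16  22  25]
 [ 98  18  17  20  23  25  25  22  17  13  17  21  24  26]
 [102  24  25  26  27  27  26  25  24  24  25  26  26  26]
 [106  26  26  26  27  27  27  27  27  26  27  27  26  26]
 [110  27  26  26  27  27  26  26  26  26  26  25  25  26]
 [114  26  26  26  26  26  26  26  26  26  26  26  27  27]
 [118  27  27  26  26  26  27  27  27  27  27  27  27  27]
 [122  26  26  26  26  27  27  26  26  26  26  26  26  27]
 [126  26  26  26  26  27  26  26  26  26  26  27  27  27]
 [130  27  27  26  27  27  27  27  27  26  26  26  26  26]
 [134  26  26  26  27  26  26  26  27  27  26  26  26  26]
 [138  25  26  26  26  26  26  27  27  26  26  26  26  26]]
1.9
```

Measurements so far:
- **Fork:** heading −0.165 rad, handle centre about (0.529,−0.288), prong ends about 98.5 mm ahead of it, within the stated 85–121 mm.
- **Clip:** about 28.5 mm short of home (24–34 mm expected), heading −0.32 rad, axle 3 mm to the right of its line.

I'm going above the fork handle first.

{"op": "carry_out", "data": {"claw": [6,6,6,6,6,6,6,6,6,6,6,6,6,6,6,6,6,6,6,6], "delta_pos": [[0,0,0],[0,0,0],[0,0,0],[1.95,-2.24,0.75],[1.95,-2.24,0.75],[1.95,-2.24,0.75],[1.95,-2.24,0.75],[1.95,-2.24,0.75],[1.95,-2.24,0.75],[1.95,-2.24,0.75],[1.95,-2.24,0.75],[1.95,-2.24,0.75],[1.95,-2.24,0.75],[1.95,-2.24,0.75],[1.95,-2.24,0.75],[1.95,-2.24,0.75],[1.95,-2.24,0.75],[1.95,-2.24,0.75],[1.95,-2.24,0.75],[1.95,-2.24,0.75]], "angular": [[0,0,0.13],[0,0,0.13],[0,0,0.129],[0,0,0],[0,0,0],[0,0,0],[0,0,0],[0,0,0],[0,0,0],[0,0,0],[0,0,0],[0,0,0],[0,0,0],[0,0,0],[0,0,0],[0,0,0],[0,0,0],[0,0,0],[0,0,0],[0,0,0]], "force": 30}}

```text
clock: 3.9
position: [0.5296, -0.2871, 0.099]
ee_rot: [3.131, -0.258, 0.0]
force: [0.1, -0.6, 0.8]
width: 0.653
gripper_force: 0.0
```

```bash
cat > s.py <<'E'
from h import *
import sys
n,x1,y1,x2,y2,r=sys.argv[1],*map(int,sys.argv[2:7])
a=arm.get_image("top");b=arm.get_image("side")
def crop(im,x,y): return cv2.resize(np.ascontiguousarray(im["frame"][y-r:y+r,x-r:x+r,::-1]),(400,400),interpolation=cv2.INTER_CUBIC)
m=np.hstack([crop(a,x1,y1),crop(b,x2,y2)]); cv2.imwrite("pics/"+n,np.clip(m*1.5,0,255).astype(np.uint8))
E
python3 s.py g1.png 375 222 302 165 40
python3 - <<'E'
from h import *
a=arm.get_image("top");b=arm.get_image("side")
A=[px(d["centre"]) for d in arm.place_of("fork_grip",a)[:1]];B=[px(d["centre"]) for d in arm.place_of("fork_grip",b)]
print(A,B,[tri(a,A[0],b,q) for q in B] if A else 0)
print(tri(a,(375.2,229.6),b,(304.8,168.9)))
E
```

```text
[array([373.184, 230.412])] [array([305.312, 168.504])] [(array([ 0.52643741, -0.28021147,  0.03090204]), np.float64(0.0046019371309885485))]
(array([ 0.5287188 , -0.28680269,  0.02536044]), np.float64(0.003587371267764729))
```

View pics/g1.png

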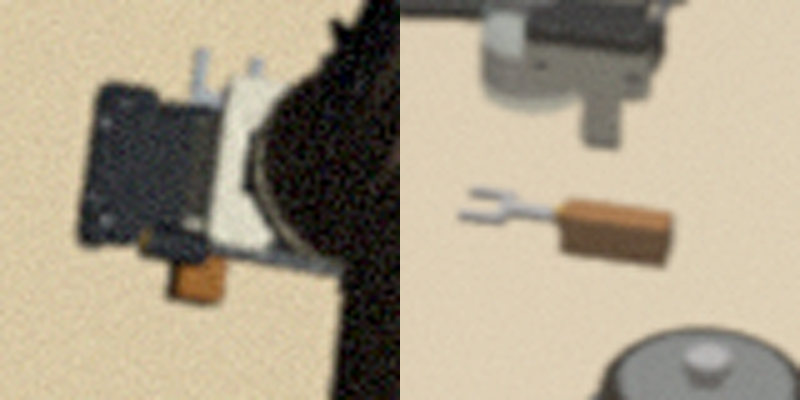

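g1 shows the gripper above the handle and aligned with it. In the side crop the handle is at (615,230) under the finger at (600,120), and the grip triangulates to z≈0.025, which agrees with the stated 0.022. Now descend and grip.

{"op": "carry_out", "data": {"claw": [6,6,6,6,6,6,6,2,2,2,2,2,2,2], "delta_pos": [[0,0,2],[0,0,2],[0,0,2],[0,0,1.5],[0,0,1.2],[0,0,0.7],[0,0,0],[0,0,0],[0,0,0],[0,0,0],[0,0,0],[0,0,0],[0,0,0],[0,0,0]], "angular": [[0,0,0],[0,0,0],[0,0,0],[0,0,0],[0,0,0],[0,0,0],[0,0,0],[0,0,0],[0,0,0],[0,0,0],[0,0,0],[0,0,0],[0,0,0],[0,0,0]], "force": 40}}

```text
clock: 5.6
position: [0.5288, -0.2879, 0.0055]
ee_rot: [3.131, -0.258, 0.001]
force: [-1.4, 0.4, 4.0]
width: 0.281
gripper_force: 40.0
```

Handle gripped at 25.9 mm. Next I lift, turn to the clip's heading and carry it behind the clip.

{"op": "carry_out", "data": {"claw": [2,2,2,2,2,2,2,2,2,2,2,2,2,2,2,2,2,2,2,2], "delta_pos": [[0,0,-1.5],[0,0,-3.3],[0,0,-3.3],[0,0,-3.3],[-0.87,-2.35,0],[-0.87,-2.35,0],[-0.87,-2.35,0],[-0.87,-2.35,0],[-0.87,-2.35,0],[-0.87,-2.35,0],[-0.87,-2.35,0],[-0.87,-2.35,0],[-0.87,-2.35,0],[-0.87,-2.35,0],[-0.87,-2.35,0],[-0.87,-2.35,0],[-0.87,-2.35,0],[-0.87,-2.35,0],[-0.87,-2.35,0],[-0.87,-2.35,0]], "angular": [[0,0,0],[0,0,0.05],[0,0,0.05],[0,0,0.055],[0,0,0],[0,0,0],[0,0,0],[0,0,0],[0,0,0],[0,0,0],[0,0,0],[0,0,0],[0,0,0],[0,0,0],[0,0,0],[0,0,0],[0,0,0],[0,0,0],[0,0,0],[0,0,0]], "force": 50}}

```text
clock: 7.6
position: [0.5143, 0.1138, 0.1201]
ee_rot: [-3.102, 0.5, -0.001]
force: [-0.8, 0.2, -1.0]
width: 0.279
gripper_force: 50.0
```

{"op": "carry_out", "data": {"claw": [2,2,2,2,2,2], "delta_pos": [[0,0,2.5],[0,0,2.5],[0,0,1.5],[0,0,0.5],[0,0,0],[0,0,0]], "angular": [[0,0,0],[0,0,0],[0,0,0],[0,0,0],[0,0,0],[0,0,0]]}}

```text
clock: 8.2
position: [0.5151, 0.1129, 0.0502]
ee_rot: [-3.101, 0.5, -0.002]
force: [-0.1, -0.6, -0.2]
width: 0.277
gripper_force: 50.0
```

```bash
python3 s.py p1.png 236 192 262 234 30; python3 -c "
from h import *
print(arm.observe())"
```

```text
{'clock': 8.3, 'joints': array([-0.29045864,  0.49887201, -0.03609566,  1.99438966,  0.02878588,
        0.64707865, -2.23527693]), 'dq': array([ 0.00083503,  0.00258789,  0.00072649,  0.00284843,  0.0006008 ,
       -0.00336652,  0.00125769]), 'joint_efforts': array([-2.37248442e-02, -6.14928532e+01,  2.06317613e-01, -2.12806946e+01,
        2.90769932e-02, -8.28552665e-02,  9.72051275e-04]), 'position': array([0.5151944 , 0.11300047, 0.05026578]), 'ee_rot': array([-3.10090500e+00,  4.99441176e-01, -2.46306255e-03]), 'force': array([-0.45605679, -0.92331711, -0.92310455]), 'ft_torque': array([ 0.03028366, -0.0012751 , -0.01577595]), 'gripper_force': 49.99472737312317, 'width': 0.27864512591042473}
```

View pics/p1.png

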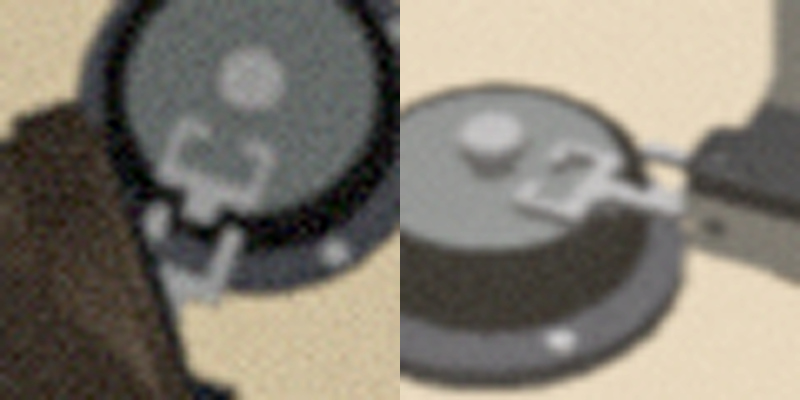

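p1 shows the clip's tail at (203,213) between the prongs, whose ends are at (157,212) and (235,228) in the top crop. The gap to the shoulders is still open but smaller than planned. I'll measure the prongs with a fit.

```bash
cat > rel.py <<'E'
from fit import *
from scipy.ndimage import gaussian_filter
F=boxpts(-.020,.006,-.024,.024); fx,fy=F[:,0]*1e3,abs(F[:,1])*1e3
FM=(fx<0)&(fy>11.5)&(fy<18)
def go(cl0=None):
    s=arm.observe(); p=s["position"]; Rm=R.from_rotvec(s["ee_rot"]).as_matrix(); yaw=np.arctan2(Rm[1,0],Rm[0,0])
    u=np.array([np.cos(yaw),np.sin(yaw)]); P0=p[:2]+.102*u; z=p[2]+.0165+.0025
    a=arm.get_image("top"); b=arm.get_image("side")
    print("clock",s["clock"],"tcp",p,"yaw",yaw,"F",s["force"])
    if cl0 is None: cl0=(.640,.072,-.32)
    for nm,ims in(("top",[a]),("side",[b]),("both",[a,b])):
        ax,_=fit(ims,D,DM,(.6656,.0602,0),.0675,(.006,.006,.001))
        cl,s2=fit(ims,G,CL,cl0,.057,(.008,.008,.25))
        fk,s3=fit(ims,F,FM,(*P0,yaw),z,(.010,.006,.05))
        d=(fk[:2]-p[:2]); print(nm,"ax",ax[:2],"clip",cl,round(s2,2),"ax in clip",rel(cl,ax),"fork",fk,round(s3,2),"reach",d@u*1e3,"lat",d@[-u[1],u[0]]*1e3,"prong in clip",rel(cl,fk))
    return a,b
if __name__=="__main__":
    import sys
    go(tuple(map(float,sys.argv[1:4])) if len(sys.argv)>3 else None)
E
python3 rel.py
```

```text
clock 8.3 tcp [0.5152 0.113  0.0503] yaw -0.3193838747291301 F [-0.4561 -0.9233 -0.9231]
top ax [0.665  0.0611] clip [ 0.6387  0.0729 -0.3208] 0.61 ax in clip [28.7422 -2.9272] fork [ 0.6093  0.0801 -0.3691] 0.55 reach 99.6765425149128 lat -1.6917765168809293 prong in clip [-30.1501  -2.4829]
side ax [0.6665 0.0594] clip [ 0.6403  0.0707 -0.3244] 0.58 ax in clip [28.4923 -2.3747] fork [ 0.6177  0.075  -0.3693] 0.32 reach 109.25468210713521 lat -3.8408244606951136 prong in clip [-22.7795  -3.1056]
both ax [0.6656 0.0604] clip [ 0.6394  0.072  -0.309 ] 1.15 ax in clip [28.5744 -3.1239] fork [ 0.6102  0.0801 -0.2714] 0.77 reach 100.53208506213397 lat -1.4319989641097401 prong in clip [-30.2463  -1.2127]
```

{"op": "carry_out", "data": {"claw": [2,2,2,2,2,2,2], "delta_pos": [[0,-0.1,0.4],[0,0,0.4],[0,0,0.4],[0.3,0,0],[0.3,0,0],[0.2,0,0],[0,0,0]], "angular": [[0,0,0],[0,0,0],[0,0,0],[0,0,0],[0,0,0],[0,0,0],[0,0,0]]}}

```text
clock: 9.1
position: [0.5229, 0.1111, 0.0373]
ee_rot: [-3.101, 0.5, -0.001]
force: [-0.2, -0.4, -1.8]
width: 0.28
gripper_force: 50.0
```

```bash
python3 rel.py; python3 s.py p2.png 236 190 258 234 22
```

```text
clock 9.1 tcp [0.5229 0.1111 0.0373] yaw -0.3196773467321636 F [-0.1933 -0.351  -1.8347]
top ax [0.665  0.0611] clip [ 0.6389  0.0731 -0.3191] 0.61 ax in clip [28.5437 -3.1856] fork [ 0.6147  0.0792 -0.3689] 0.33 reach 97.13502148319078 lat -1.413129723731664 prong in clip [-24.8879  -1.711 ]
side ax [0.6665 0.0594] clip [ 0.641   0.0709 -0.3182] 0.56 ax in clip [27.7635 -2.9324] fork [ 0.6161  0.0791 -0.2698] 0.37 reach 98.54585181900067 lat -1.104035412414557 prong in clip [-26.2017   0.0274]
both ax [0.6656 0.0603] clip [ 0.64    0.0721 -0.3124] 1.11 ax in clip [27.9494 -3.3357] fork [ 0.6154  0.0793 -0.2962] 0.67 reach 97.7887498682663 lat -1.1002084720475973 prong in clip [-25.6211  -0.6448]
```

View pics/p2.png

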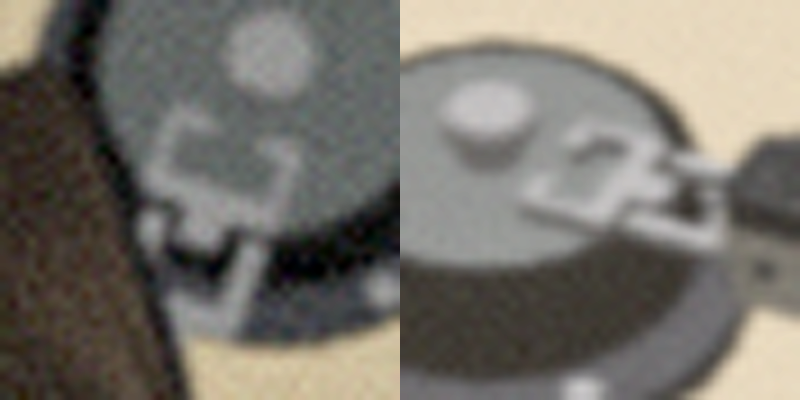

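p2 shows the prongs just behind the shoulders, with a gap of a few mm and the tail at (207,225) centred between them. Advancing gently.

{"op": "carry_out", "data": {"claw": [2,2,2,2,2,2,2], "delta_pos": [[0.1,0,-0.05],[0.1,0,0],[0.1,0,0],[0.1,0,0],[0.1,0,0],[0.1,0,0],[0,0,0]], "angular": [[0,0,0],[0,0,0],[0,0,0],[0,0,0],[0,0,0],[0,0,0],[0,0,0]]}}

```text
clock: 10.0
position: [0.5283, 0.1093, 0.0377]
ee_rot: [3.102, -0.5, 0.0]
force: [-0.4, 1.1, -0.7]
width: 0.283
gripper_force: 50.0
```

```bash
python3 rel.py
```

```text
clock 10.0 tcp [0.5283 0.1093 0.0377] yaw -0.31947345481585626 F [-0.3838  1.1042 -0.7095]
top ax [0.6649 0.0608] clip [ 0.6418  0.0726 -0.3066] 0.59 ax in clip [25.5731 -4.3249] fork [ 0.6351  0.0733 -0.3024] 0.31 reach 112.73414369319208 lat -0.6315997598232426 prong in clip [-6.611  -1.3801]
side ax [0.6665 0.0595] clip [ 0.6434  0.07   -0.3062] 0.58 ax in clip [25.1648 -3.0528] fork [ 0.6174  0.0786 -0.2695] 0.3 reach 94.2524644908083 lat -1.1556197632203586 prong in clip [-27.425    0.3887]
both ax [0.6656 0.0602] clip [ 0.6426  0.0714 -0.3061] 1.11 ax in clip [25.3443 -3.652 ] fork [ 0.6351  0.0728 -0.3151] 0.59 reach 112.89500313264944 lat -1.1355922482331886 prong in clip [-7.5757 -0.8874]
```

Contact made: the clip has moved about 3 mm. The axle lies 3.5 mm right of the clip's line, so I turn the fork about its prong ends by 0.088 rad while advancing, to aim the clip at the axle.

{"op": "carry_out", "data": {"claw": [2,2,2,2,2,2,2], "delta_pos": [[0.1,-0.226,0],[0.1,-0.226,0],[0.1,-0.226,0],[0.1,-0.226,0],[0.1,0,0],[0.1,0,0],[0,0,0]], "angular": [[0,0,0.022],[0,0,0.022],[0,0,0.022],[0,0,0.022],[0,0,0],[0,0,0],[0,0,0]]}}

```text
clock: 10.8
position: [0.5369, 0.1155, 0.0377]
ee_rot: [3.077, -0.635, 0.0]
force: [-0.5, -0.7, -1.3]
width: 0.278
gripper_force: 50.0
```

```bash
python3 rel.py .648 .069 -.38
```

```text
clock 10.8 tcp [0.5369 0.1155 0.0377] yaw -0.40723626877753993 F [-0.4548 -0.734  -1.347 ]
top ax [0.6652 0.061 ] clip [ 0.6467  0.0694 -0.396 ] 0.55 ax in clip [20.3088 -0.6557] fork [ 0.6381  0.0719 -0.3574] 0.4 reach 110.18270251233747 lat -0.022260230358152333 prong in clip [-8.921  -1.0673]
side ax [0.6668 0.0594] clip [ 0.6483  0.0668 -0.4015] 0.61 ax in clip [19.9239  0.4077] fork [ 0.6406  0.0692 -0.3573] 0.29 reach 113.54409643559704 lat -1.5291513707996127 prong in clip [-8.0442 -0.8749]
both ax [0.6659 0.0602] clip [ 0.6474  0.0683 -0.3969] 1.1 ax in clip [20.1812 -0.2504] fork [ 0.6406  0.0701 -0.3574] 0.64 reach 113.1359272472916 lat -0.6430331170139275 prong in clip [-7.0133 -0.9288]
```

Aligned: the lateral offset is about 0 and 20 mm remain. Push straight on until just before the noses meet the axle.

{"op": "carry_out", "data": {"claw": [2,2,2,2,2,2,2], "delta_pos": [[0.1,0,0],[0.1,0,0],[0.1,0,0],[0.1,0,0],[0.1,0,0],[0.05,0,0],[0,0,0]], "angular": [[0,0,0],[0,0,0],[0,0,0],[0,0,0],[0,0,0],[0,0,0],[0,0,0]]}}

```text
clock: 11.6
position: [0.5419, 0.1135, 0.0377]
ee_rot: [3.077, -0.635, 0.0]
force: [0.7, -0.7, -1.1]
width: 0.283
gripper_force: 50.0
```

```bash
python3 rel.py .653 .067 -.4
```

```text
clock 11.6 tcp [0.5419 0.1135 0.0377] yaw -0.40737572091612645 F [ 0.7486 -0.6851 -1.08  ]
top ax [0.6651 0.061 ] clip [ 0.6513  0.0675 -0.3891] 0.52 ax in clip [15.2758 -0.7098] fork [ 0.6422  0.0702 -0.3591] 0.42 reach 109.17941709742912 lat -0.007614559170733559 prong in clip [-9.4492 -0.9073]
side ax [0.6665 0.0595] clip [ 0.6525  0.0647 -0.4675] 0.58 ax in clip [14.7999  1.688 ] fork [ 0.6456  0.0671 -0.3575] 0.28 reach 113.55485021517276 lat -1.5409374575790225 prong in clip [-7.2655 -0.9715]
both ax [0.6656 0.0604] clip [ 0.6518  0.0662 -0.4335] 1.06 ax in clip [14.8755  0.5034] fork [ 0.6456  0.0683 -0.3577] 0.61 reach 113.0635194304478 lat -0.4209272252246807 prong in clip [-6.5644 -0.7123]
```

{"op": "carry_out", "data": {"claw": [2,2,2,2,2,2], "delta_pos": [[0.05,0,0],[0.05,0,0],[0.05,0,0],[0.05,0,0],[0.05,0,0],[0,0,0]], "angular": [[0,0,0],[0,0,0],[0,0,0],[0,0,0],[0,0,0],[0,0,0]]}}

```text
clock: 12.3
position: [0.5441, 0.1126, 0.0377]
ee_rot: [-3.077, 0.635, 0.0]
force: [0.5, 1.3, -1.6]
width: 0.278
gripper_force: 50.0
```

{"op": "carry_out", "data": {"claw": [2,2,2], "delta_pos": [[0.05,0,0],[0.05,0,0],[0,0,0]], "angular": [[0,0,0],[0,0,0],[0,0,0]]}}

```text
clock: 12.6
position: [0.5446, 0.1124, 0.0376]
ee_rot: [3.077, -0.635, -0.001]
force: [-2.9, 1.6, -0.4]
width: 0.278
gripper_force: 50.0
```

{"op": "carry_out", "data": {"claw": [2,2], "delta_pos": [[0.05,0,0],[0.03,0,0]], "angular": [[0,0,0],[0,0,0]]}}

```text
clock: 12.8
position: [0.5449, 0.1124, 0.0375]
ee_rot: [3.077, -0.634, -0.002]
force: [-5.6, 3.0, 0.5]
width: 0.28
gripper_force: 50.0
```

{"op": "carry_out", "data": {"claw": [2,2], "delta_pos": [[0.05,0,0],[0.03,0,0]], "angular": [[0,0,0],[0,0,0]]}}

```text
clock: 13.0
position: [0.5451, 0.1123, 0.0374]
ee_rot: [3.077, -0.634, -0.004]
force: [-6.5, 4.3, 0.8]
width: 0.28
gripper_force: 50.0
```

Noses engaged at about 7.8 N. Arm stiffness is about 5 N/mm, so I use small steps.

{"op": "carry_out", "data": {"claw": [2,2], "delta_pos": [[0.03,0,0],[0,0,0]], "angular": [[0,0,0],[0,0,0]]}}

```text
clock: 13.2
position: [0.5452, 0.1122, 0.0374]
ee_rot: [3.077, -0.633, -0.004]
force: [-6.7, 3.8, 1.1]
width: 0.279
gripper_force: 50.0
```

{"op": "carry_out", "data": {"claw": [2,2], "delta_pos": [[0.03,0,0],[0,0,0]], "angular": [[0,0,0],[0,0,0]]}}

```text
clock: 13.4
position: [0.5453, 0.1121, 0.0374]
ee_rot: [3.077, -0.633, -0.005]
force: [-7.0, 4.0, 0.2]
width: 0.282
gripper_force: 50.0
```

{"op": "carry_out", "data": {"claw": [2,2], "delta_pos": [[0.03,0,0],[0,0,0]], "angular": [[0,0,0],[0,0,0]]}}

```text
clock: 13.6
position: [0.5454, 0.1121, 0.0373]
ee_rot: [3.077, -0.633, -0.005]
force: [-8.3, 4.7, 1.8]
width: 0.283
gripper_force: 50.0
```

{"op": "carry_out", "data": {"claw": [2,2], "delta_pos": [[0.03,0,0],[0,0,0]], "angular": [[0,0,0],[0,0,0]]}}

```text
clock: 13.8
position: [0.5456, 0.112, 0.0373]
ee_rot: [3.077, -0.633, -0.005]
force: [-8.0, 3.9, 1.0]
width: 0.279
gripper_force: 50.0
```

{"op": "carry_out", "data": {"claw": [2,2], "delta_pos": [[0.03,0,0],[0,0,0]], "angular": [[0,0,0],[0,0,0]]}}

```text
clock: 14.0
position: [0.5458, 0.1119, 0.0373]
ee_rot: [3.077, -0.633, -0.006]
force: [-8.9, 4.8, 0.6]
width: 0.282
gripper_force: 50.0
```

{"op": "carry_out", "data": {"claw": [2,2], "delta_pos": [[0.02,0,0],[0,0,0]], "angular": [[0,0,0],[0,0,0]]}}

```text
clock: 14.2
position: [0.5458, 0.1119, 0.0373]
ee_rot: [3.077, -0.633, -0.006]
force: [-8.8, 4.5, 1.6]
width: 0.278
gripper_force: 50.0
```

{"op": "carry_out", "data": {"claw": [2,2], "delta_pos": [[0.03,0,0],[0,0,0]], "angular": [[0,0,0],[0,0,0]]}}

```text
clock: 14.4
position: [0.546, 0.1118, 0.0373]
ee_rot: [3.077, -0.633, -0.006]
force: [-8.8, 4.2, 2.0]
width: 0.279
gripper_force: 50.0
```

{"op": "carry_out", "data": {"claw": [2,2], "delta_pos": [[0.03,0,0],[0,0,0]], "angular": [[0,0,0],[0,0,0]]}}

```text
clock: 14.6
position: [0.5462, 0.1117, 0.0372]
ee_rot: [3.077, -0.633, -0.007]
force: [-9.4, 5.0, 2.3]
width: 0.28
gripper_force: 50.0
```

{"op": "carry_out", "data": {"claw": [2,2], "delta_pos": [[0.03,0,0],[0,0,0]], "angular": [[0,0,0],[0,0,0]]}}

```text
clock: 14.8
position: [0.5464, 0.1117, 0.0372]
ee_rot: [3.077, -0.633, -0.007]
force: [-9.4, 5.2, 2.4]
width: 0.281
gripper_force: 50.0
```

{"op": "carry_out", "data": {"claw": [2,2], "delta_pos": [[0.02,0,-0.06],[0,0,0]], "angular": [[0,0,0],[0,0,0]]}}

```text
clock: 15.0
position: [0.5465, 0.1114, 0.0377]
ee_rot: [3.077, -0.633, -0.007]
force: [-8.3, 5.4, 0.2]
width: 0.276
gripper_force: 50.0
```

```bash
python3 rel.py .656 .065 -.41; python3 -c "
from h import *
s=arm.observe();M=R.from_rotvec(s['ee_rot']).as_matrix();print(M.round(4),s['force'],s['position'],s['ft_torque'])"
```

```text
clock 15.0 tcp [0.5465 0.1114 0.0377] yaw -0.405746119152699 F [-8.3479  5.4183  0.1529]
top ax [0.6652 0.0607] clip [ 0.6558  0.0661 -0.3613] 0.43 ax in clip [10.6828 -1.7371] fork [ 0.6469  0.0683 -0.3626] 0.42 reach 109.28570658722963 lat -0.052593907553438735 prong in clip [-9.0617 -1.1593]
side ax [0.6663 0.0594] clip [ 0.6579  0.0639 -0.4477] 0.5 ax in clip [ 9.5545 -0.4235] fork [ 0.6503  0.0655 -0.3558] 0.24 reach 113.43035591209325 lat -1.273382545161697 prong in clip [-7.5849 -1.8706]
both ax [0.6656 0.0601] clip [ 0.6566  0.0648 -0.4282] 0.89 ax in clip [10.2419 -0.59  ] fork [ 0.6502  0.0668 -0.3562] 0.6 reach 112.83931037262822 lat -0.07958228115388655 prong in clip [-6.6189 -0.8466]
[[ 9.188e-01 -3.947e-01 -4.300e-03]
 [-3.947e-01 -9.188e-01  3.000e-04]
 [-4.100e-03  1.400e-03 -1.000e+00]] [-7.98129189  5.6314361   0.58178218] [0.54656866 0.11145073 0.03767626] [1.07755736 1.71488147 0.23025342]
```

Now 10 mm from home and centred, at about 10 N. Continue.

{"op": "carry_out", "data": {"claw": [2,2,2], "delta_pos": [[0.03,0,0],[0.02,0,0],[0,0,0]], "angular": [[0,0,0],[0,0,0],[0,0,0]]}}

```text
clock: 15.4
position: [0.5468, 0.1114, 0.0376]
ee_rot: [3.077, -0.633, -0.007]
force: [-8.7, 5.8, 1.7]
width: 0.279
gripper_force: 50.0
```

{"op": "carry_out", "data": {"claw": [2,2], "delta_pos": [[0.03,0,0],[0,0,0]], "angular": [[0,0,0],[0,0,0]]}}

```text
clock: 15.6
position: [0.5474, 0.1111, 0.0377]
ee_rot: [3.077, -0.633, -0.007]
force: [-8.9, 5.0, 1.0]
width: 0.279
gripper_force: 50.0
```

{"op": "carry_out", "data": {"claw": [2,2], "delta_pos": [[0.03,0,0],[0,0,0]], "angular": [[0,0,0],[0,0,0]]}}

```text
clock: 15.8
position: [0.5478, 0.1109, 0.0377]
ee_rot: [3.077, -0.633, -0.006]
force: [-6.8, 4.8, -0.1]
width: 0.282
gripper_force: 50.0
```

{"op": "carry_out", "data": {"claw": [2,2], "delta_pos": [[0.03,0,0],[0,0,0]], "angular": [[0,0,0],[0,0,0]]}}

```text
clock: 16.0
position: [0.5482, 0.1108, 0.0377]
ee_rot: [3.077, -0.633, -0.006]
force: [-8.5, 4.2, 0.2]
width: 0.282
gripper_force: 50.0
```

{"op": "carry_out", "data": {"claw": [2,2], "delta_pos": [[0.03,0,0],[0,0,0]], "angular": [[0,0,0],[0,0,0]]}}

```text
clock: 16.2
position: [0.5489, 0.1105, 0.0378]
ee_rot: [3.077, -0.633, -0.005]
force: [-5.4, 4.1, 0.1]
width: 0.282
gripper_force: 50.0
```

{"op": "carry_out", "data": {"claw": [2,2], "delta_pos": [[0.03,0,0],[0,0,0]], "angular": [[0,0,0],[0,0,0]]}}

```text
clock: 16.4
position: [0.5497, 0.1102, 0.0379]
ee_rot: [3.077, -0.634, -0.003]
force: [-3.1, 2.5, -1.7]
width: 0.283
gripper_force: 50.0
```

{"op": "carry_out", "data": {"claw": [2,2], "delta_pos": [[0.03,0,0],[0,0,0]], "angular": [[0,0,0],[0,0,0]]}}

```text
clock: 16.6
position: [0.5506, 0.1099, 0.0381]
ee_rot: [3.077, -0.635, -0.002]
force: [-4.0, 3.5, -1.5]
width: 0.275
gripper_force: 50.0
```

{"op": "carry_out", "data": {"claw": [2,2], "delta_pos": [[0.03,0,0],[0,0,0]], "angular": [[0,0,0],[0,0,0]]}}

```text
clock: 16.8
position: [0.5517, 0.1092, 0.0383]
ee_rot: [3.077, -0.636, 0.001]
force: [-1.5, 1.7, -0.6]
width: 0.277
gripper_force: 50.0
```

{"op": "carry_out", "data": {"claw": [2,2], "delta_pos": [[0.04,0,0],[0,0,0]], "angular": [[0,0,0],[0,0,0]]}}

```text
clock: 17.0
position: [0.5524, 0.1088, 0.0384]
ee_rot: [3.076, -0.636, 0.001]
force: [-0.8, 1.8, -1.3]
width: 0.278
gripper_force: 50.0
```

{"op": "carry_out", "data": {"claw": [2,2], "delta_pos": [[0.04,0,0],[0,0,0]], "angular": [[0,0,0],[0,0,0]]}}

```text
clock: 17.2
position: [0.5526, 0.1087, 0.0384]
ee_rot: [3.076, -0.636, 0.001]
force: [-1.2, 0.4, -0.3]
width: 0.279
gripper_force: 50.0
```

{"op": "carry_out", "data": {"claw": [2,2], "delta_pos": [[0.04,0,0],[0,0,0]], "angular": [[0,0,0],[0,0,0]]}}

```text
clock: 17.4
position: [0.5528, 0.1087, 0.0384]
ee_rot: [3.076, -0.636, 0.001]
force: [-0.6, 1.4, -1.1]
width: 0.279
gripper_force: 50.0
```

```bash
python3 rel.py .662 .062 -.41
```

```text
clock 17.4 tcp [0.5528 0.1087 0.0384] yaw -0.40760961704947135 F [-0.5699  1.354  -1.0594]
top ax [0.666  0.0603] clip [ 0.662   0.0641 -0.3618] 0.41 ax in clip [ 5.1587 -2.1492] fork [ 0.6524  0.0652 -0.3589] 0.35 reach 108.68265654998177 lat -0.4437257084058538 prong in clip [-9.2817 -2.3917]
side ax [0.6672 0.0592] clip [ 0.6641  0.0629 -0.4634] 0.52 ax in clip [ 4.3446 -1.9369] fork [ 0.6565  0.0629 -0.3576] 0.21 reach 113.27032246943952 lat -0.8853806040315451 prong in clip [-6.8784 -3.3764]
both ax [0.6666 0.0596] clip [ 0.663   0.0635 -0.4039] 0.9 ax in clip [ 4.7858 -2.1764] fork [ 0.654   0.0645 -0.3577] 0.49 reach 110.41021590224295 lat -0.4020665901664708 prong in clip [-8.667  -2.6125]
```

{"op": "carry_out", "data": {"claw": [2,2,2], "delta_pos": [[0.04,0,0],[0.03,0,0],[0,0,0]], "angular": [[0,0,0],[0,0,0],[0,0,0]]}}

```text
clock: 17.8
position: [0.5533, 0.1086, 0.0383]
ee_rot: [3.077, -0.635, 0.0]
force: [-0.3, 1.1, 0.2]
width: 0.281
gripper_force: 50.0
```

{"op": "carry_out", "data": {"claw": [2,2,2], "delta_pos": [[0.04,0,0],[0.03,0,0],[0,0,0]], "angular": [[0,0,0],[0,0,0],[0,0,0]]}}

```text
clock: 18.1
position: [0.5541, 0.1082, 0.0383]
ee_rot: [3.077, -0.635, 0.0]
force: [0.7, -0.1, -1.2]
width: 0.281
gripper_force: 50.0
```

{"op": "carry_out", "data": {"claw": [2,2], "delta_pos": [[0.04,0,0],[0,0,0]], "angular": [[0,0,0],[0,0,0]]}}

```text
clock: 18.3
position: [0.5544, 0.1081, 0.0384]
ee_rot: [-3.077, 0.635, -0.0]
force: [-0.3, -0.4, -1.7]
width: 0.276
gripper_force: 50.0
```

{"op": "carry_out", "data": {"claw": [2,2], "delta_pos": [[0.04,0,0],[0,0,0]], "angular": [[0,0,0],[0,0,0]]}}

```text
clock: 18.5
position: [0.5548, 0.108, 0.0383]
ee_rot: [-3.077, 0.635, -0.0]
force: [0.4, 0.2, -1.0]
width: 0.28
gripper_force: 50.0
```

```bash
python3 rel.py .664 .061 -.41; python3 s.py p3.png 241 180 252 232 18
```

```text
clock 18.5 tcp [0.5548 0.108  0.0383] yaw -0.4073387672222297 F [ 0.359   0.1671 -1.0111]
top ax [0.6665 0.0601] clip [ 0.6634  0.0631 -0.3981] 0.39 ax in clip [ 4.0187 -1.6404] fork [ 0.6537  0.0642 -0.3943] 0.33 reach 108.18922962896978 lat -0.9800953620400856 prong in clip [-9.3753 -2.735 ]
side ax [0.6677 0.0591] clip [ 0.6658  0.0622 -0.4887] 0.49 ax in clip [ 3.1431 -1.8392] fork [ 0.6584  0.0628 -0.3574] 0.22 reach 113.09849997170454 lat -0.4847631982274475 prong in clip [-6.7841 -3.0187]
both ax [0.667  0.0594] clip [ 0.6649  0.0627 -0.4309] 0.85 ax in clip [ 3.3024 -2.088 ] fork [ 0.6559  0.0639 -0.3574] 0.5 reach 110.35757902504129 lat -0.3953830885192952 prong in clip [-8.6697 -2.6525]
```

View pics/p3.png

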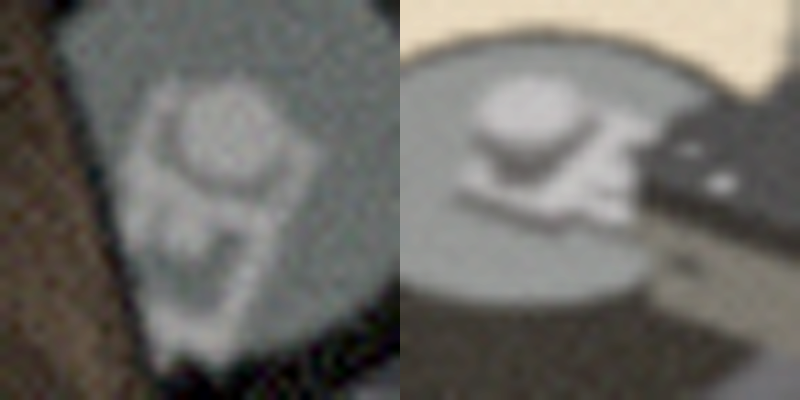

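p3 shows the clip's arms around the collar, with the noses at (165,85) and (315,150) in the top crop, so about 1–2 mm remain. I continue in small steps until it stops against the axle.

{"op": "carry_out", "data": {"claw": [2,2], "delta_pos": [[0.04,0,0],[0,0,0]], "angular": [[0,0,0],[0,0,0]]}}

```text
clock: 18.9
position: [0.555, 0.1079, 0.0383]
ee_rot: [3.077, -0.635, 0.0]
force: [-0.4, 0.8, -0.9]
width: 0.279
gripper_force: 50.0
```

{"op": "carry_out", "data": {"claw": [2,2], "delta_pos": [[0.04,0,0],[0,0,0]], "angular": [[0,0,0],[0,0,0]]}}

```text
clock: 19.1
position: [0.5554, 0.1077, 0.0383]
ee_rot: [3.077, -0.635, 0.0]
force: [0.2, 0.5, -0.3]
width: 0.277
gripper_force: 50.0
```

{"op": "carry_out", "data": {"claw": [2,2], "delta_pos": [[0.03,0,0],[0,0,0]], "angular": [[0,0,0],[0,0,0]]}}

```text
clock: 19.3
position: [0.5557, 0.1076, 0.0383]
ee_rot: [3.077, -0.635, 0.0]
force: [-0.5, 0.2, -1.1]
width: 0.28
gripper_force: 50.0
```

{"op": "carry_out", "data": {"claw": [2,2], "delta_pos": [[0.03,0,0],[0,0,0]], "angular": [[0,0,0],[0,0,0]]}}

```text
clock: 19.5
position: [0.5559, 0.1075, 0.0383]
ee_rot: [3.077, -0.635, 0.0]
force: [0.6, 0.3, -0.9]
width: 0.278
gripper_force: 50.0
```

{"op": "carry_out", "data": {"claw": [2,2], "delta_pos": [[0.03,0,0],[0,0,0]], "angular": [[0,0,0],[0,0,0]]}}

```text
clock: 19.7
position: [0.5562, 0.1074, 0.0383]
ee_rot: [3.077, -0.635, 0.0]
force: [-0.2, 0.3, -0.8]
width: 0.28
gripper_force: 50.0
```

{"op": "carry_out", "data": {"claw": [2,2], "delta_pos": [[0.03,0,0],[0,0,0]], "angular": [[0,0,0],[0,0,0]]}}

```text
clock: 19.9
position: [0.5564, 0.1072, 0.0383]
ee_rot: [3.077, -0.635, -0.0]
force: [-0.4, -1.4, -0.6]
width: 0.283
gripper_force: 50.0
```

{"op": "carry_out", "data": {"claw": [2,2], "delta_pos": [[0.03,0,0],[0,0,0]], "angular": [[0,0,0],[0,0,0]]}}

```text
clock: 20.1
position: [0.5566, 0.1071, 0.0383]
ee_rot: [3.077, -0.635, -0.0]
force: [0.0, 0.2, -0.5]
width: 0.28
gripper_force: 50.0
```

{"op": "carry_out", "data": {"claw": [2,2], "delta_pos": [[0.03,0,0],[0,0,0]], "angular": [[0,0,0],[0,0,0]]}}

```text
clock: 20.3
position: [0.5566, 0.1071, 0.0382]
ee_rot: [3.077, -0.635, -0.001]
force: [-1.8, 0.1, -0.9]
width: 0.278
gripper_force: 50.0
```

{"op": "carry_out", "data": {"claw": [2,2], "delta_pos": [[0.03,0,0],[0,0,0]], "angular": [[0,0,0],[0,0,0]]}}

```text
clock: 20.5
position: [0.5567, 0.107, 0.0382]
ee_rot: [3.077, -0.635, -0.002]
force: [-4.2, 1.1, -0.2]
width: 0.28
gripper_force: 50.0
```

{"op": "carry_out", "data": {"claw": [2,2], "delta_pos": [[0.03,0,0],[0,0,0]], "angular": [[0,0,0],[0,0,0]]}}

```text
clock: 20.7
position: [0.5568, 0.107, 0.0381]
ee_rot: [3.077, -0.635, -0.002]
force: [-4.3, 1.0, -0.3]
width: 0.276
gripper_force: 50.0
```

{"op": "carry_out", "data": {"claw": [2,2], "delta_pos": [[0.03,0,0],[0,0,0]], "angular": [[0,0,0],[0,0,0]]}}

```text
clock: 20.9
position: [0.5568, 0.107, 0.0381]
ee_rot: [3.077, -0.634, -0.003]
force: [-5.7, 1.3, 0.2]
width: 0.279
gripper_force: 50.0
```

```bash
python3 rel.py .665 .0605 -.41
```

```text
clock 20.9 tcp [0.5568 0.107  0.0381] yaw -0.4067242044662202 F [-5.6724  1.3261  0.2143]
top ax [0.666  0.0594] clip [ 0.6655  0.0624 -0.3623] 0.38 ax in clip [ 1.5331 -2.5944] fork [ 0.6562  0.0632 -0.3974] 0.27 reach 108.6465280152928 lat -0.9651056942049652 prong in clip [-8.9341 -2.5813]
side ax [0.668  0.0592] clip [ 0.6673  0.0613 -0.5124] 0.47 ax in clip [ 1.6806 -1.4651] fork [ 0.6605  0.0614 -0.3567] 0.21 reach 113.2585620602719 lat -0.8813582686843097 prong in clip [-5.983  -3.2659]
both ax [0.6668 0.0594] clip [ 0.6667  0.0618 -0.4198] 0.82 ax in clip [ 1.1416 -2.174 ] fork [ 0.6586  0.0627 -0.3568] 0.45 reach 110.9970948050966 lat -0.49142764611608686 prong in clip [-7.7483 -2.5503]
```

It is a dead stop: the position holds while the force rises. I back straight out and check.

{"op": "carry_out", "data": {"claw": [2,2,2,2,2,2,2], "delta_pos": [[-0.1,0,0],[-0.4,0,0],[-0.8,0,0],[-1.5,0,0],[-2,0,0],[-2,0,0],[0,0,0]], "angular": [[0,0,0],[0,0,0],[0,0,0],[0,0,0],[0,0,0],[0,0,0],[0,0,0]]}}

```text
clock: 21.7
position: [0.4926, 0.1349, 0.0383]
ee_rot: [3.077, -0.631, -0.003]
force: [-1.3, -0.4, -1.3]
width: 0.279
gripper_force: 50.0
```

```bash
python3 s.py p4.png 241 178 250 232 18; python3 rel.py .6655 .0605 -.41|grep -o "^[a-z]* ax.*fork"
```

```text
top ax [0.666  0.0607] clip [ 0.6659  0.0622 -0.3799] 0.49 ax in clip [ 0.7181 -1.3266] fork
side ax [0.6681 0.0592] clip [ 0.6672  0.0609 -0.4236] 0.52 ax in clip [ 1.5215 -1.1534] fork
both ax [0.6669 0.0597] clip [ 0.6668  0.0614 -0.3983] 0.98 ax in clip [ 0.7538 -1.5725] fork
```

View pics/p4.png

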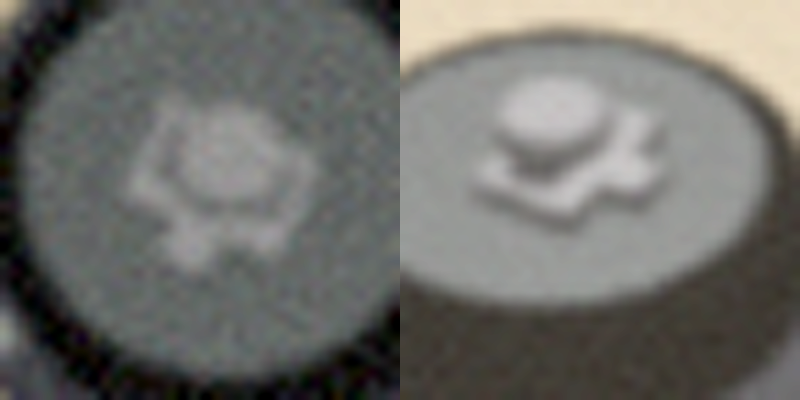

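p4 shows the clip seated symmetrically round the axle under the collar, with its tail clear at (190,250), so it is home. Next, lift and carry the fork back to where it lay.

{"op": "carry_out", "data": {"claw": [2,2,2,2,2,2,2,2,2,2,2,2,2,2,2,2,2,2,2,2], "delta_pos": [[0,0,-1],[0,0,-2.8],[0,0,-2.8],[0,0,-2.4],[0.66,2.57,0],[0.66,2.57,0],[0.66,2.57,0],[0.66,2.57,0],[0.66,2.57,0],[0.66,2.57,0],[0.66,2.57,0],[0.66,2.57,0],[0.66,2.57,0],[0.66,2.57,0],[0.66,2.57,0],[0.66,2.57,0],[0.66,2.57,0],[0.66,2.57,0],[0.66,2.57,0],[0.66,2.57,0]], "angular": [[0,0,0],[0,0,-0.08],[0,0,-0.08],[0,0,-0.08],[0,0,0],[0,0,0],[0,0,0],[0,0,0],[0,0,0],[0,0,0],[0,0,0],[0,0,0],[0,0,0],[0,0,0],[0,0,0],[0,0,0],[0,0,0],[0,0,0],[0,0,0],[0,0,0]]}}

```text
clock: 23.9
position: [0.5311, -0.2913, 0.1291]
ee_rot: [3.13, -0.264, 0.001]
force: [0.7, 0.6, -1.2]
width: 0.285
gripper_force: 50.0
```

{"op": "carry_out", "data": {"claw": [2,2,2,2,2,2], "delta_pos": [[0,0,2.5],[0,0,2.5],[0,0,2.5],[0,0,2],[0,0,1],[0,0,0]], "angular": [[0,0,0],[0,0,0],[0,0,0],[0,0,0],[0,0,0],[0,0,0]]}}

```text
clock: 24.5
position: [0.5303, -0.2896, 0.0225]
ee_rot: [-3.13, 0.263, 0.003]
force: [-1.0, -0.2, -1.1]
width: 0.284
gripper_force: 50.0
```

{"op": "carry_out", "data": {"claw": [2,2,2,2,2], "delta_pos": [[0,0,0.7],[0,0,0.5],[0,0,0.3],[0,0,0.15],[0,0,0]], "angular": [[0,0,0],[0,0,0],[0,0,0],[0,0,0],[0,0,0]]}}

```text
clock: 25.0
position: [0.531, -0.2895, 0.0069]
ee_rot: [3.131, -0.263, -0.0]
force: [1.0, 0.9, -0.3]
width: 0.274
gripper_force: 50.0
```

{"op": "carry_out", "data": {"claw": [2,2,2], "delta_pos": [[0,0,0.1],[0,0,0.05],[0,0,0]], "angular": [[0,0,0],[0,0,0],[0,0,0]]}}

```text
clock: 25.3
position: [0.5312, -0.2895, 0.0055]
ee_rot: [3.13, -0.262, 0.0]
force: [-1.3, 0.1, 0.4]
width: 0.28
gripper_force: 50.0
```

{"op": "carry_out", "data": {"claw": [2.7,3,4,5,6,6,6,6,6,6,6,6], "delta_pos": [[0,0,0],[0,0,0],[0,0,0],[0,0,0],[0,0,0],[0,0,0],[0,0,-1],[0,0,-2.5],[0,0,-3],[0,0,-3],[0,0,-3],[0,0,-3]], "angular": [[0,0,0],[0,0,0],[0,0,0],[0,0,0],[0,0,0],[0,0,0],[0,0,0],[0,0,0],[0,0,0],[0,0,0],[0,0,0],[0,0,0]]}}

```text
clock: 26.5
position: [0.5309, -0.2895, 0.1625]
ee_rot: [3.13, -0.263, 0.001]
force: [0.5, -0.4, -0.2]
width: 0.651
gripper_force: 0.0
```

{"op": "carry_out", "data": {"claw": [6,6,6,6,6,6,6,6], "delta_pos": [[-2,2,0],[-2.5,2.5,0],[-2.5,2.5,0],[-2.5,2.5,0],[-2.5,2.5,0],[-2,2,0],[-1,1,0],[0,0,0]], "angular": [[0,0,0],[0,0,0],[0,0,0],[0,0,0],[0,0,0],[0,0,0],[0,0,0],[0,0,0]]}}

```text
clock: 27.3
position: [0.3566, -0.4137, 0.1609]
ee_rot: [3.129, -0.268, -0.0]
force: [0.6, 0.6, -0.5]
width: 0.656
gripper_force: 0.0
```

```bash
python3 -c "
from h import *
a=arm.get_image('top');save(a,'end.png',s=1.4);print(arm.observe()['clock'])"
```

```text
27.35
```

View pics/end.png

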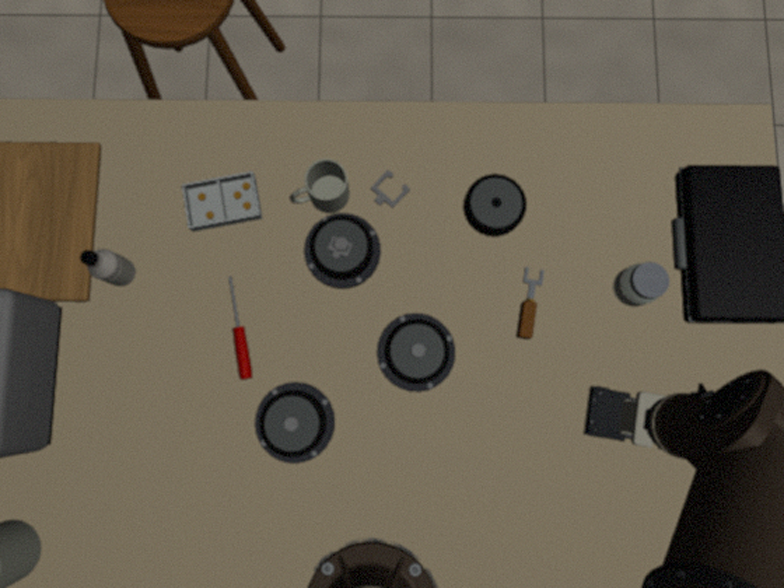

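The end picture shows the fork lying flat at (528,318), as it lay. The clip is on the axle at (341,245), all the other things are unmoved, and the arm is clear.

```bash
python3 -c "
from cell import arm
print(arm.sign_off())"
```

```text
the job is handed in; nothing more can be done
None
```

The clip is home in the axle's groove (highest force reading about 11 N), the fork is back flat on the worktop where it lay, nothing else was moved, and the job was handed in at about 27 s.

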